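# Draw the dosing plunger to the pointer and hold it

### The arm

A 6-joint arm with a two-finger parallel gripper is mounted at the origin on the work surface. World frame = base frame: x ahead of the robot, y to its left, z up, the work surface at z = 0. Lengths are in mm, angles in rad, forces in N, time in s.
With the tool pointing down it reaches from about 375 to 975 mm from the base axis. Payload 3.8 kg.
Tool frame: the origin (TCP) lies at the very end of the fingers, on their centre line; the grasp point (between the pads) lies 19 mm behind it; x points along the fingers, z is the direction in which the jaws open and shut, and the axes are right-handed (so a half turn about x gives the same grasp; the last joint's range is limited). The gripper opens to 85 mm and grips with 20 to 120 N. Pads are 22 mm wide; open, the fingers measure 114 mm over their backs; the gripper's body (76 mm by 85 mm) begins 54 mm behind the grasp point. The pads swing forward as they close: fully open they stand 13 mm farther back than shut.
Start: joints at [-1.138, 0.264, 1.604, -0, 1.274, -0.037], TCP at [305.572, -601.867, 231.28] pointing down, gripper open.
Joint ranges: [-2.63, 2.63], [-0.94, 2.18], [0.31, 2.57], [-1.31, 4.45], [0, 2.66], [-2.55, 2.55]. Speed limits (rad/s): [2.57, 2.57, 3.14, 3.14, 3.14, 3.14].

### API

Orientations are given as a unit quaternion [w, x, y, z].
In Python, from station import robot, optics, ticket gives the robot as it stands. The module is installed in compiled form; this text tells all that it offers.
- The arm moves only by the tool drive_tool, never from a script. Its argument "increments" is a list of rows, each a list of 2 entries, a list of its own where there are three numbers: the shift along the tool's x, y, z in m, then the turn about the tool's x in degrees. In form: [[[tx, ty, tz], twist], ...]. A call has 1 to 10 rows; each row shifts and turns the commanded pose from where the row before left it, along the tool's axes as they then stand; what a row does not reach is not made up. A row lasts 1/12 s, in which the tool goes at most 41.7 mm and 7.16 degrees, less where a joint would pass 70% of its speed; a pose out of reach is approached as far as the arm can. A call with a gripper value outside its range is refused whole. "grip" is the opening, from -1 (shut) to 1 (fully open), so that 0 is half open, set as the call begins (left out, the last holds). The fingers move at their own pace and stop on an object; the grip force is fixed at half the most. Time passes only in rows, so rows that do not move let the fingers close. It gives the time, the measured TCP pose, the force and the opening at its end, in the units of the state.
- robot.observe(): the state, without advancing time (a new reading comes with each control period).
- optics.grab_frame(name): name is "side" or "top" or "wrist"; returns the picture (420x560x3 uint8, red, green, blue); there is no depth.
- optics.calibration(name): a dict with "mtx" (3x3 intrinsics, pixels), "rvec" (rotation vector, rad) and "tvec" (3), from world to camera coordinates, as OpenCV has them; the wrist camera has in their place "mount" (4x4, takes a point from camera to tool coordinates, whose origin is the TCP and whose axes are the tool frame's). Camera axes: x right, y down, z forward; pixel columns grow to the right and rows downward; lengths in mm; the calibration is good to about 2 mm. A picture is of the moment at which its call begins: read the wrist's pose just before it. calibration takes no time and is no camera call.
- ticket.close_job(): hands the job in, once; it reports no verdict.
The state is a dict: "t": time; "qpos": joint angles; "qvel": joint speeds; "tau": joint torques, N m; "eef_pos": TCP position; "tool_rot": TCP orientation; "wrist_force": force on the tool from outside, world axes, zero at the start; "torque": the same for the moment, N m; "grip_width": finger opening in mm.
Only numpy, scipy, OpenCV 4.12 (cv2) and the standard library are available. Lean on these libraries where they do the work, as an engineer would, in place of code of your own. Each camera call takes 0.05 s, during which the arm holds its last target.

### The job

Of the two leaning dosing units on the lab bench, take the one with the wide plunger and draw its plunger straight out along the barrel, without wedging it against the bore, until its brass collar is level with the tip of the pointer on that unit's post. Finish while still holding the plunger there by its grip, still and with its rod in the bore; leave the pointer as set, the slim plunger in place and everything else where it stands.

Things in the scene. Friction and masses are not known exactly. Their poses are not given: they have to be found in the camera images.
- wide_unit: the dosing unit with the WIDE plunger, at the robot's left or right: white foot 130 x 110 mm bolted to the bench, square aluminium barrel (46 x 46 mm, 110 mm long) leaning 0.26 rad (15 degrees) from vertical towards the unit's own -x. Origin on the bench, z up; the barrel's lower end is centred 40 mm above it. The unit's yaw is within 0.35 rad: its -x side faces the robot roughly
- wide_unit_barrel: that unit's barrel (fixed to it): origin at the centre of its lower end, z along the bore axis and out of its mouth, the direction in which the plunger comes out; +x, across the bore, is the side of the pointer's post. Blind bore, 23.5 mm wide, from its floor at z = 15 mm to the mouth at z = 110 mm; the grip's centre is at z = 155 mm when the plunger is fully in
- wide_plunger_grip (a point): centre of the wide plunger's black round grip, the part to hold: 28 mm across, 48 mm long, coaxial with the rod. z along the rod, towards the grip's top end (+24 mm); collar's middle at -27 mm, rod's lower end at -140 mm. Grip it with the fingers closing along the barrel's y: the pointer post (68 mm off the axis) is on the barrel's +x side. The slim plunger is over 0.2 m away
- wide_plunger_collar (a point): middle of the brass collar disc of the wide plunger (42 mm across, 6 mm thick), on its axis, 27 mm below the grip's centre; 128 mm up the barrel's z when the plunger is fully in
- wide_plunger_end (a point): lower end of the wide plunger's rod, on its axis; on the bore's floor, 15 mm up the barrel's z, when fully in
- wide_unit_pointer_tip (a point): tip of that unit's pointer, the dark steel blade (8 mm wide, 4 mm thick) on the post, whose tip points at the plunger from 28 mm off the bore axis on the barrel's +x side; at the middle of the blade's thickness. Axes as the barrel's. The height to draw the collar's middle to is this point's z in the barrel frame, 160 to 188 mm
- wide_unit_pointer (a joint): height setting of that pointer along the bore direction, m: 0 would be level with the collar's middle when the plunger is fully in, so it equals how far the plunger has to be drawn out (32 to 60 mm here). It is clamped (about 12 N of friction) and is to be left as set
- slim_plunger_grip (a point): centre of the grip (15 mm across) of the SLIM plunger in the other, otherwise identical, dosing unit: rod 11 mm, collar 22 mm across, same lengths. Not to be moved
- beaker: glass beaker, open, 70 mm across, 95 mm high; a bystander, to be left alone. Origin at the centre of its underside
- flask: conical glass flask, 84 mm across at the foot, 120 mm high; a bystander, to be left alone. Origin at the centre of its underside
- measure: slim glass measuring cylinder on a white 60 mm foot, 158 mm high; a bystander, to be left alone. Origin at the centre of its underside
- reagent: amber reagent bottle, 60 mm across, 130 mm high; a bystander, to be left alone. Origin at the centre of its underside
- jar: white screw-top jar, 60 mm across, 60 mm high; a bystander, to be left alone. Origin at the centre of its underside
- vial: small glass vial, 24 mm across, 50 mm high; a bystander, to be left alone. Origin at the centre of its underside
- mortar: white ceramic mortar bowl, 90 mm across, 55 mm high; a bystander, to be left alone. Origin at the centre of its underside
- wide_plunger: the whole wide plunger, one loose steel piece of 0.19 to 0.4 kg: a rod 22 mm across (in a 23.5 mm bore), standing on the bore's floor at the start, a brass collar disc 42 mm across, the grip above it. Slides freely in the bore and drops back if let go. Origin at the rod's lower end, z along the rod towards the grip
Not all that is in view belongs to the job. Leave any blue look-alike of the wide_plunger alone. What is shaped like the wide_unit but turquoise is not meant.

How it is judged (in metres and radians):
At the end, for the whole second after the job is handed in: The middle of the wide plunger's collar is within 5 mm of the pointer tip's height along the bore, the rod in line with the bore within 0.06 rad with at least 25 mm of it still inside, gripped by the fingers (over 3 N), pressing on its unit with less than 15 N, and at rest (z of wide_plunger_collar in the frame of wide_unit_pointer_tip between -0.005 and 0.005 m and angle between the z axis of wide_plunger and the z axis of wide_unit_barrel, either way round below 0.06 rad and z of wide_plunger_end in the frame of wide_unit_barrel below 0.085 m and contact force between the fingers and wide_plunger above 3 N and contact force between wide_plunger and wide_unit below 15 N and linear speed of wide_plunger below 0.01 m/s); the arm keeps its last pose, push and grip.
It fails at once if the plunger is wedged against its barrel or rammed into it (over 40 N between them) (contact force between wide_plunger and wide_unit above 40 N).
It fails at once if the wide plunger comes all the way out (z of wide_plunger_end in the frame of wide_unit_barrel above 0.108 m).
It fails at once if the pointer is pushed off its setting by over 4 mm (distance of wide_unit_pointer_tip from where it was at the start of the episode above 0.004 m).
It fails at once if the slim plunger is moved by over 8 mm (distance of slim_plunger_grip from where it was at the start of the episode above 0.008 m).
It fails at once if a bystander is shifted by over 30 mm (distance of any of beaker, flask, measure, reagent, jar, vial, mortar from where it was at the start of the episode above 0.03 m).
It also fails if it takes over 32 s, if anything falls off the work surface, if the arm or the gripper's body presses on something with over 40 N, if the wrist force passes 120 N, or if a joint passes its speed limit or range.

## Working session

There is one attempt and no reset: what is moved stays moved. The work goes in short steps, Python scripts to look and compute and a tool call to move; the robot and the scene stay as the last step left them, time stands still between calls to the robot, and variables do not carry over. Pictures are saved under pics/ and viewed, and the job is handed in when it is done.

Besides the shell and the picture viewer there is one more tool, called after ">>>" by a JSON object that holds its "api" and its "payload". drive_tool: Moves the arm, as the interface text tells. Its arguments: {"type":"object","properties":{"increments":{"type":"array"},"grip":{"type":"number"}},"required":["increments"]}

```bash
mkdir -p pics
python3 - <<'E'
from station import robot, optics
import cv2
print(robot.observe())
for n in ["side","top","wrist"]:
    im=optics.grab_frame(n); cv2.imwrite(f"pics/{n}0.png",im[:,:,::-1])
    print(n,optics.calibration(n))
E
```

```text
{'t': 0.0, 'qpos': array([-1.13788327e+00,  2.64764293e-01,  1.60537994e+00,  8.25766344e-06,
        1.27372689e+00, -3.69098492e-02]), 'qvel': array([ 0.00076193, -0.00012278, -0.00046197, -0.00082754,  0.00094852,
        0.00020851]), 'tau': array([-1.92726868e-03, -5.15111232e+01, -3.67320979e+01, -1.30666367e-04,
        1.27109553e-02,  2.98589420e-06]), 'eef_pos': array([ 305.27442976, -601.18999228,  229.95133766]), 'tool_rot': array([ 0.60197608,  0.37033829,  0.60331406, -0.36944077]), 'wrist_force': array([-0.25478499,  0.12617366,  0.41849665]), 'torque': array([ 0.02706849,  0.00333824, -0.01529232]), 'grip_width': 85.73478191742313}
side {'mtx': array([[414.35882128,   0.        , 276.98771925],
       [  0.        , 414.35882128, 214.72649157],
       [  0.        ,   0.        ,   1.        ]]), 'rvec': array([ 0.35039834, -2.78248914,  1.19303368]), 'tvec': array([ 441.38085486,  160.97172324, 1121.28782833])}
top {'mtx': array([[461.18336075,   0.        , 281.64384932],
       [  0.        , 461.18336075, 211.39672058],
       [  0.        ,   0.        ,   1.        ]]), 'rvec': array([ 2.1555551 , -2.16331952,  0.13693221]), 'tvec': array([  -2.51506493,  472.38911206, 1610.86290542])}
wrist {'mtx': array([[302.660117 ,   0.       , 276.7665875],
       [  0.       , 302.660117 , 210.7181931],
       [  0.       ,   0.       ,   1.       ]]), 'mount': array([[ 6.74186203e-05, -3.06442057e-01,  9.51889311e-01,
        -1.43143182e+02],
       [ 3.84283453e-05, -9.51889312e-01, -3.06442060e-01,
         7.90213173e+01],
       [ 9.99999997e-01,  5.72394320e-05, -5.23990029e-05,
         9.74977358e-01],
       [ 0.00000000e+00,  0.00000000e+00,  0.00000000e+00,
         1.00000000e+00]])}
```

View pics/side0.png

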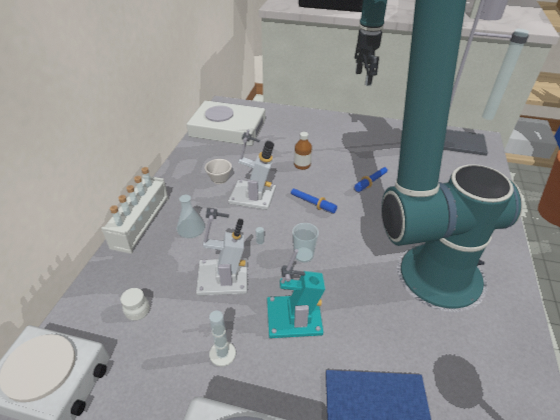

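View pics/top0.png

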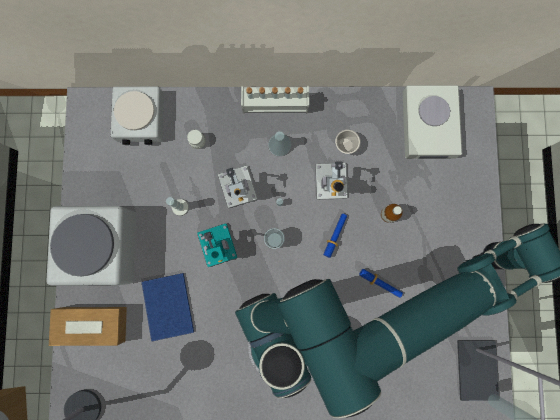

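View pics/wrist0.png

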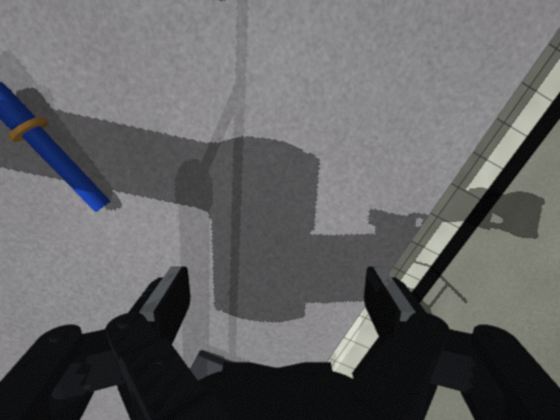

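Run:
```python
import cv2
s=cv2.imread("pics/side0.png");t=cv2.imread("pics/top0.png")
a=cv2.resize(s[120:220,215:315],(400,400),interpolation=cv2.INTER_CUBIC)
b=cv2.resize(s[200:300,185:285],(400,400),interpolation=cv2.INTER_CUBIC)
cv2.imwrite("pics/zs.png",cv2.hconcat([a,b]))
a=cv2.resize(t[150:210,302:362],(400,400),interpolation=cv2.INTER_CUBIC)
b=cv2.resize(t[155:215,207:267],(400,400),interpolation=cv2.INTER_CUBIC)
cv2.imwrite("pics/zt.png",cv2.hconcat([a,b]))
```

```text
(no output)
```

View pics/zs.png

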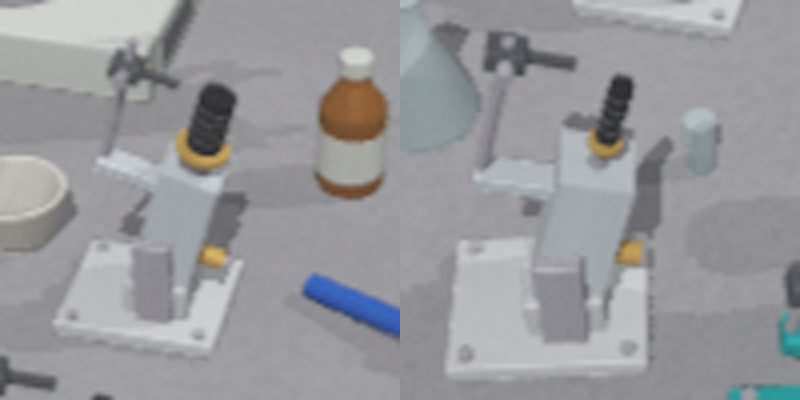

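View pics/zt.png

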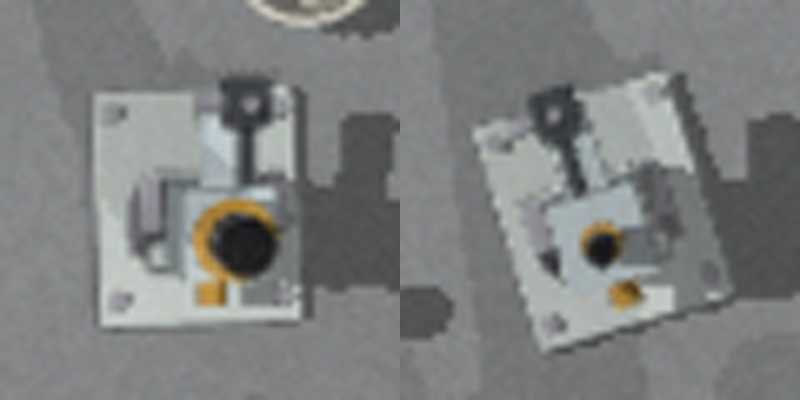

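```bash
cat > h.py <<'E'
import numpy as np,cv2
from scipy.spatial.transform import Rotation as R
from scipy.optimize import least_squares
TILT=0.26
def unit(p):  # x,y,yaw -> T unit, T barrel
    T=np.eye(4);T[:3,:3]=R.from_euler('z',p[2]).as_matrix();T[:3,3]=[p[0],p[1],0]
    B=np.eye(4);B[:3,:3]=R.from_euler('y',-TILT).as_matrix();B[:3,3]=[0,0,40]
    return T,T@B
def ap(T,v): v=np.atleast_2d(v).astype(float); return v@T[:3,:3].T+T[:3,3]
def proj(P,c): return cv2.projectPoints(np.atleast_2d(P).astype(float),np.array(c['rvec']),np.array(c['tvec']),np.array(c['mtx']),None)[0][:,0]
def wristcal(c,pos,quat):
    T=np.eye(4);T[:3,:3]=R.from_quat(np.asarray(quat)[[1,2,3,0]]).as_matrix();T[:3,3]=pos
    W=np.linalg.inv(T@np.array(c['mount']))
    return dict(mtx=c['mtx'],rvec=cv2.Rodrigues(W[:3,:3])[0],tvec=W[:3,3])
E
python3 - <<'E'
from h import *
from station import optics
ct=optics.calibration('top');cs=optics.calibration('side')
zt=lambda X,Y:((X+.5)/6.667-.5+302,(Y+.5)/6.667-.5+150)
zs=lambda X,Y:((X+.5)/4-.5+215,(Y+.5)/4-.5+120)
def model(p):
    T,B=unit(p); t=p[4]
    F=ap(T,[[65,55,t],[65,-55,t],[-65,55,t],[-65,-55,t]])
    G=ap(B,[[0,0,179]]);C=ap(B,[[0,0,128]]);P=ap(B,[[28,0,128+p[3]]])
    return F,G,C,P
ot=np.array([zt(95,95),zt(299,90),zt(101,327),zt(301,322),zt(245,243),zt(247,188)])
os_=np.array([zs(95,242),zs(243,262),zs(57,322),zs(212,350),zs(217,93),zs(203,150),zs(178,82)])
def res(p,full=False):
    F,G,C,P=model(p)
    a=proj(np.vstack([F,G,P]),ct)-ot; b=proj(np.vstack([F,G,C,P]),cs)-os_
    b[0]*=0.3
    if full: print(a.round(1),b.round(1))
    return np.r_[a.ravel(),b.ravel()]
r=least_squares(res,[700,-180,0,45,12],loss='soft_l1');print(r.x,r.cost);res(r.x,1)
E
```

```text
[ 5.77511110e+02 -1.84706328e+02 -2.21035071e-02  4.87592461e+01
  1.29736341e+01] 130.4026543216289
[[ 0.5  1.3]
 [ 0.2  2.6]
 [-0.7  1.8]
 [-0.2  3.1]
 [-0.1 -0.4]
 [-0.2 -1. ]] [[ -2.6   5.9]
 [-34.3  -6.1]
 [ 40.1   7.3]
 [ 10.7 -21.4]
 [ -1.5  -0.1]
 [ -2.   -1. ]
 [ -0.9  -0.3]]
```

Run:
```python
from h import *
from station import optics
ct=optics.calibration('top');cs=optics.calibration('side')
zt=lambda X,Y:((X+.5)/6.667-.5+302,(Y+.5)/6.667-.5+150)
zs=lambda X,Y:((X+.5)/4-.5+215,(Y+.5)/4-.5+120)
def model(p):
    T,B=unit(p); t=p[4]
    F=ap(T,[[65,55,t],[65,-55,t],[-65,55,t],[-65,-55,t]])
    G=ap(B,[[0,0,179]]);C=ap(B,[[0,0,128]]);P=ap(B,[[28,0,128+p[3]]])
    return F,G,C,P
ot=np.array([zt(95,95),zt(299,90),zt(101,327),zt(301,322),zt(245,243),zt(247,188)])
os_=np.array([zs(57,322),zs(95,242),zs(212,350),zs(243,262),zs(217,93),zs(203,150),zs(178,82)])
def res(p,full=False):
    F,G,C,P=model(p)
    a=proj(np.vstack([F,G,P]),ct)-ot; b=proj(np.vstack([F,G,C,P]),cs)-os_
    b[1]*=0.3
    if full: print(a.round(1),b.round(1))
    return np.r_[a.ravel(),b.ravel()]
r=least_squares(res,[700,-180,0,45,12],loss='soft_l1');print(r.x,r.cost);res(r.x,1)
T,B=unit(r.x)
for z in (128,155,179): print(z,ap(B,[0,0,z]))
```

```text
[ 5.79696960e+02 -1.83886157e+02 -4.86555988e-04  4.90014974e+01
  1.48498948e+01] 11.838469163529636
[[-0.1  0.9]
 [-0.4  1.5]
 [-0.5  1.5]
 [ 0.   2.1]
 [-0.  -1.1]
 [-0.3 -1.7]] [[ 0.3 -0.3]
 [ 0.5 -0.4]
 [ 1.1 -0.3]
 [ 2.  -0.1]
 [-2.2 -0.2]
 [-2.7 -1.1]
 [-1.6 -0.4]]
128 [[ 546.79065367 -183.8701465   163.6979172 ]]
155 [[ 539.84947959 -183.86676923  189.79044661]]
179 [[ 533.67954707 -183.86376722  212.98380609]]
```

Run:
```python
from h import *
from station import robot
s=robot.observe()
M=R.from_quat(s['tool_rot'][[1,2,3,0]]).as_matrix();print(M.round(3),s['t'],s['eef_pos'])
```

```text
[[-0.001  0.892  0.453]
 [ 0.002  0.453 -0.892]
 [-1.     0.    -0.002]] 0.15 [ 305.34166823 -601.36195849  230.23705253]
```

>>> {"api": "drive_tool", "payload": {"increments": [[[-0.028,0,0],6.73],[[-0.028,0,0],6.73],[[-0.028,0,0],6.73],[[-0.028,0,0],6.73],[[0,0.018,-0.035],0],[[0,0.018,-0.035],0],[[0,0.018,-0.035],0],[[0,0.018,-0.035],0],[[0,0.018,-0.035],0],[[0,0.018,-0.035],0]]}}

```text
t: 0.98
eef_pos: [413.9, -390.0, 342.9]
tool_rot: [0.5, 0.5, 0.5, -0.5]
wrist_force: [0.2, 0.9, -0.1]
grip_width: 85.9
```

>>> {"api": "drive_tool", "payload": {"increments": [[[0,0.018,-0.035],0],[[0,0.018,-0.035],0],[[0,0.018,-0.035],0],[[0,0.018,-0.035],0],[[0,0.018,-0.035],0],[[0,0.01,-0.025],0],[[0,0,0],0],[[0,0,0],0]]}}

```text
t: 1.65
eef_pos: [513.8, -190.5, 342.9]
tool_rot: [0.501, 0.499, 0.501, -0.499]
wrist_force: [0.5, -1.5, -0.8]
grip_width: 85.5
```

Run:
```python
from h import *
from station import robot,optics
s=robot.observe()
im=optics.grab_frame('wrist');cv2.imwrite('pics/w1.png',im[:,:,::-1]);np.save('w1.npy',np.r_[s['eef_pos'],s['tool_rot']])
M=R.from_quat(s['tool_rot'][[1,2,3,0]]).as_matrix();print(M.round(3),s['t'],s['eef_pos'],abs(s['qvel']).max())
c=wristcal(optics.calibration('wrist'),s['eef_pos'],s['tool_rot'])
T,B=unit([579.7,-183.9,0]);print(proj(ap(B,[[0,0,179],[0,0,128],[28,0,177]]),c))
```

```text
[[-0.001  1.     0.003]
 [-0.     0.003 -1.   ]
 [-1.    -0.001  0.   ]] 1.65 [ 513.83347201 -190.54718926  342.93714339] 0.04553684891387855
[[268.89397084 181.21902039]
 [269.96012588 159.12616327]
 [268.60069693 151.55835208]]
```

View pics/w1.png

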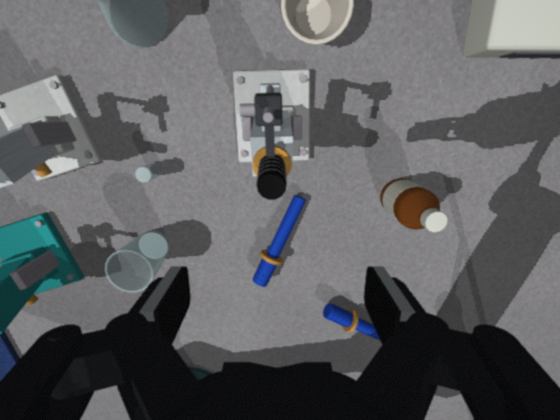

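>>> {"api": "drive_tool", "payload": {"increments": [[[0.028,0,-0.034],0],[[0.028,0,-0.034],0],[[0.024,0,-0.032],0],[[0,0,0],0],[[0,0,0],0]]}}

```text
t: 2.12
eef_pos: [511.9, -95.6, 264.1]
tool_rot: [0.499, 0.499, 0.501, -0.501]
wrist_force: [0.4, -0.1, 0.7]
grip_width: 85.3
```

Run:
```python
from h import *
from station import robot,optics
s=robot.observe()
im=optics.grab_frame('wrist');cv2.imwrite('pics/w2.png',im[:,:,::-1]);np.save('w2.npy',np.r_[s['eef_pos'],s['tool_rot']])
print(s['t'],s['eef_pos'],abs(s['qvel']).max())
```

```text
2.1167 [511.88718172 -95.57101706 264.12262211] 0.07167593487058338
```

>>> {"api": "drive_tool", "payload": {"increments": [[[0,0,0.038],0],[[0,0,0.038],0],[[0,0,0.038],0],[[0,0,0.038],0],[[0,0,0.038],0],[[0,0,0],0],[[0,0,0],0]]}}

```text
t: 2.75
eef_pos: [513.3, -290.1, 267.8]
tool_rot: [0.499, 0.502, 0.498, -0.502]
wrist_force: [-0.9, 0.3, -0.1]
grip_width: 85.4
```

Run:
```python
from h import *
from station import robot,optics
s=robot.observe()
im=optics.grab_frame('wrist');cv2.imwrite('pics/w3.png',im[:,:,::-1]);np.save('w3.npy',np.r_[s['eef_pos'],s['tool_rot']])
print(s['t'],s['eef_pos'],abs(s['qvel']).max())
```

```text
2.75 [ 513.2861593  -290.12129155  267.81064474] 0.0507890887653124
```

View pics/w2.png

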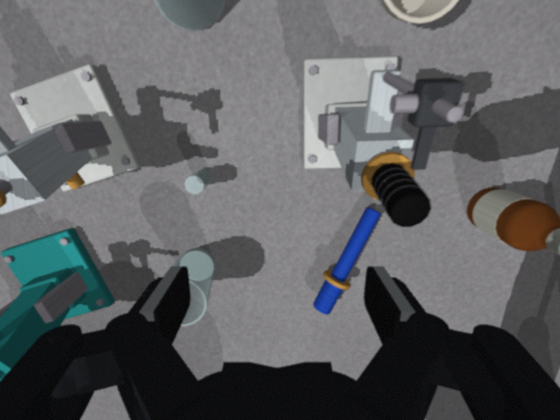

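View pics/w3.png

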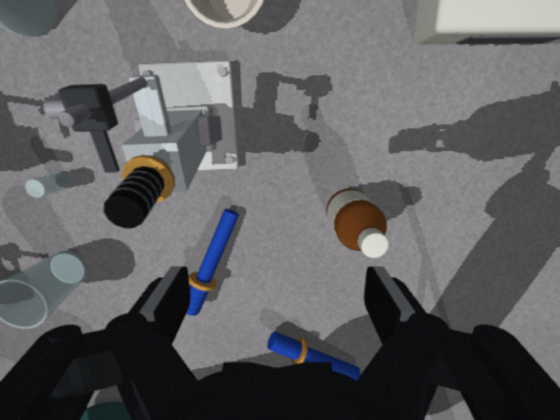

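Run:
```python
import cv2
a=cv2.imread("pics/w2.png")[45:235,295:475];b=cv2.imread("pics/w3.png")[45:235,40:250]
cv2.imwrite("pics/z2.png",cv2.resize(a,None,fx=3,fy=3,interpolation=cv2.INTER_CUBIC))
cv2.imwrite("pics/z3.png",cv2.resize(b,None,fx=3,fy=3,interpolation=cv2.INTER_CUBIC))
```

```text
(no output)
```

View pics/z2.png

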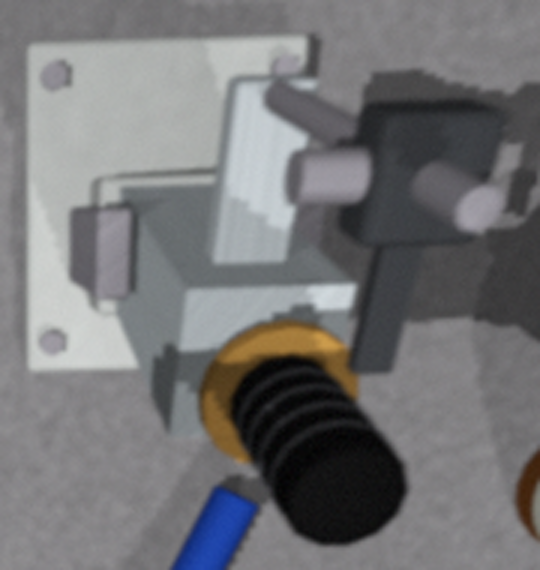

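View pics/z3.png

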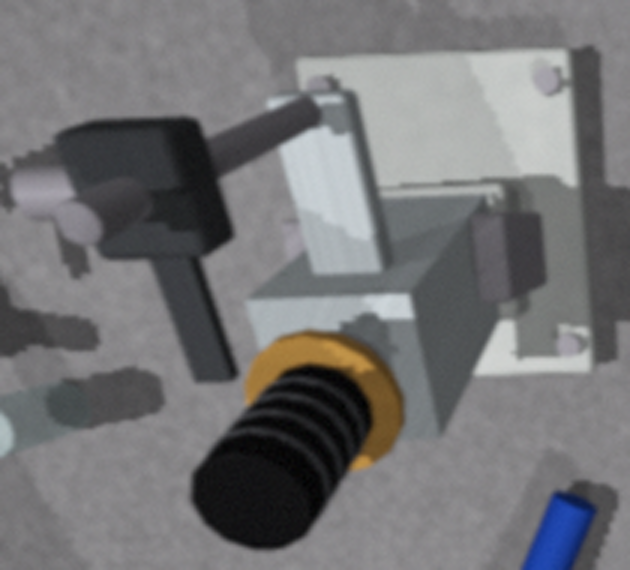

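```bash
cat > fit.py <<'E'
from h import *
from station import optics
wc=optics.calibration('wrist')
c2,c3=[wristcal(wc,v[:3],v[3:]) for v in (np.load('w2.npy'),np.load('w3.npy'))]
z2=lambda a:(np.array(a,float)+.5)/3-.5+[295,45]
z3=lambda a:(np.array(a,float)+.5)/3-.5+[40,45]
o2=z2([[27,40],[28,370],[310,37],[187,290],[355,283],[168,435],[341,487],[279,392],[372,370],[480,210]])
o3=z3([[297,58],[568,50],[590,372],[248,300],[412,293],[437,437],[258,490],[325,400],[216,379],[80,220]])
def res(p,show=False):
    T,B=unit(p);t=p[4];P=ap(B,[[28,0,128+p[3]]]);G=ap(B,[[0,0,179],[0,0,128]]);Q=ap(B,[[68,0,p[5]]])
    F=lambda *s:ap(T,[[65*a,55*b,t] for a,b in s]);M=lambda *s:ap(B,[[23*a,23*b,110] for a,b in s])
    a=proj(np.vstack([F((1,1),(-1,1),(1,-1)),M((1,1),(1,-1),(-1,1)),G,P,Q]),c2)-o2-p[6:8]
    b=proj(np.vstack([F((1,1),(1,-1),(-1,-1)),M((1,1),(1,-1),(-1,-1)),G,P,Q]),c3)-o3-p[8:10]
    if show: print(np.c_[a,b].round(1))
    return np.r_[a.ravel(),b.ravel(),np.array(p[6:10])*.5]
for fix in (0,1):
    f=(lambda p:res(np.r_[p[:6],p[6:]*fix]))
    r=least_squares(f,[580,-184,0,49,14,210,0,0,0,0],loss='soft_l1');print(r.x.round(3),r.cost);res(np.r_[r.x[:6],r.x[6:]*fix],1)
T,B=unit(r.x)
for z in (128,155,162,179): print(z,ap(B,[0,0,z]))
print(ap(B,[[28,0,128+r.x[3]],[68,0,r.x[5]]]))
E
python3 fit.py
```

```text
[ 5.76546e+02 -1.84516e+02  2.90000e-02  4.86770e+01  1.97050e+01
  1.99079e+02  0.00000e+00  0.00000e+00  0.00000e+00  0.00000e+00] 62.28304184859951
[[ 0.2 10.6 -0.7  8.7]
 [-0.1 10.2  1.7  7.8]
 [ 0.4  8.7  2.4  8.9]
 [-0.5 -1.2 -0.3 -1.4]
 [-0.4 -0.5 -0.3 -1.1]
 [-0.1 -0.5  2.  -0.7]
 [ 1.9  1.  -2.2  1.6]
 [-1.1 -1.   1.1 -1.4]
 [-0.3  0.4 -0.  -0.1]
 [ 0.2 -0.9 -0.2  0. ]]
[ 5.74284e+02 -1.84953e+02  2.70000e-02  4.86960e+01  1.81860e+01
  1.98907e+02  3.30000e-02  3.65500e+00  1.38100e+00  3.68900e+00] 58.83715525322168
[[ 0.4  9.1 -0.9  7.1]
 [-0.1  7.9  1.   6.4]
 [ 0.1  7.4  1.5  6.8]
 [-0.2 -2.1 -0.8 -2.4]
 [-0.3 -1.3 -0.8 -2. ]
 [ 0.1 -1.7  1.3 -2. ]
 [ 2.   0.5 -2.5  1.1]
 [-1.  -1.9  0.6 -2.4]
 [-0.2  0.3 -0.2 -0.3]
 [ 0.1  0.1  0.5  0.8]]
128 [[ 541.39029715 -185.85649607  163.6979172 ]]
155 [[ 534.45173693 -186.04699828  189.79044661]]
162 [[ 532.65285095 -186.09638775  196.55517646]]
179 [[ 528.28412785 -186.21633359  212.98380609]]
[[ 555.92482652 -185.4574421   217.955944  ]
 [ 588.85813293 -184.55323898  249.70315091]]
```

```bash
sed -i 's/\[65\*a,55/[65*a+p[10],55/; s/,0,0,0,0\],loss/,0,0,0,0,10],loss/; s/p\[6:\]\*fix\]/p[6:10]*fix,p[10]]/; s/r.x\[6:\]\*fix\]/r.x[6:10]*fix,r.x[10]]/' fit.py; python3 fit.py
```

```text
[ 5.76227e+02 -1.84551e+02  2.40000e-02  4.83550e+01  1.41930e+01
  1.98982e+02  0.00000e+00  0.00000e+00  0.00000e+00  0.00000e+00
  1.09660e+01] 13.99901852006995
[[ 0.1  1.  -0.  -0.7]
 [-0.7  1.1  1.9 -1.1]
 [-0.2 -0.4  2.1  0.3]
 [-0.5 -0.9 -0.3 -1.2]
 [-0.5  0.1 -0.2 -0.6]
 [-0.3 -0.2  1.8 -0.3]
 [ 1.6  1.4 -2.3  2.1]
 [-1.3 -0.6  1.  -1. ]
 [-0.7  0.7  0.2  0.2]
 [ 0.2 -0.3  0.3  0.6]]
[ 5.76217e+02 -1.84777e+02  2.40000e-02  4.76850e+01  1.22870e+01
  1.98419e+02 -2.35000e-01 -0.00000e+00  1.05300e+00 -4.21000e-01
  1.13300e+01] 12.062617018519905
[[ 0.4  1.  -0.3 -0.4]
 [-0.4  0.6  1.3 -0.8]
 [-0.4 -0.5  1.4  0.2]
 [-0.  -0.9 -1.1 -0.7]
 [ 0.   0.1 -1.  -0.1]
 [ 0.2 -0.2  1.   0.2]
 [ 2.1  1.5 -3.   2.5]
 [-0.8 -0.6  0.2 -0.6]
 [-0.5  0.3  0.   0.2]
 [ 0.3 -0.6  0.3  0.7]]
128 [[ 543.32002618 -185.58135495  163.6979172 ]]
155 [[ 536.38092588 -185.75104865  189.79044661]]
162 [[ 534.58189987 -185.79504331  196.55517646]]
179 [[ 530.21283672 -185.90188749  212.98380609]]
[[ 558.11566811 -185.21953179  216.97835798]
 [ 590.91701966 -184.41738419  249.23138318]]
```

>>> {"api": "drive_tool", "payload": {"increments": [[[0,0.007,-0.035],-1.3],[[0,0.007,-0.035],0],[[0,0.007,-0.034],0],[[0.02,0,0],0],[[0,0,0],0],[[0,0,0],0],[[0,0,0],0]]}}

```text
t: 3.38
eef_pos: [533.0, -181.5, 247.1]
tool_rot: [0.506, 0.494, 0.505, -0.494]
wrist_force: [-0.1, -0.2, -0.0]
grip_width: 85.7
```

```bash
cat > look.py <<'E'
import sys
from h import *
from station import robot,optics
n=sys.argv[1]
ss=[robot.observe()]
im=optics.grab_frame('wrist');cv2.imwrite(f'pics/{n}.png',im[:,:,::-1]);s=ss[0];np.save(f'{n}.npy',np.r_[s['eef_pos'],s['tool_rot']])
M=R.from_quat(s['tool_rot'][[1,2,3,0]]).as_matrix()
print(s['t'],s['eef_pos'],M[:,1].round(3),s['wrist_force'],s['torque'],s['grip_width'])
c=wristcal(optics.calibration('wrist'),s['eef_pos'],s['tool_rot'])
T,B=unit([576.2,-184.7,.024])
print(proj(ap(B,[[0,0,179],[0,0,128],[28,0,176.3]]),c).round(1).tolist())
E
python3 look.py w4
```

```text
3.3833 [ 533.01423761 -181.4683309   247.06730913] [1.    0.023 0.   ] [-0.05188365 -0.18478932 -0.01173489] [0.03724581 0.00051428 0.02424474] 85.71203364591307
[[282.4, 248.2], [281.3, 206.2], [282.8, 209.1]]
```

View pics/w4.png

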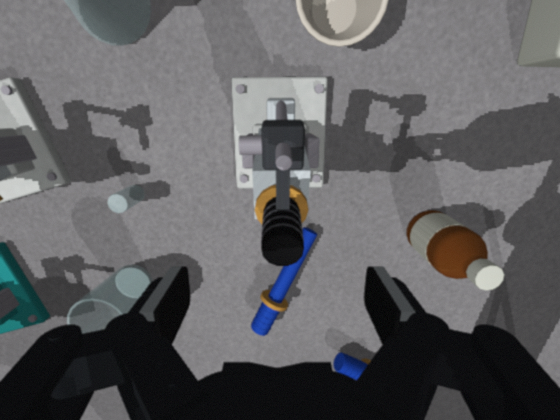

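>>> {"api": "drive_tool", "payload": {"increments": [[[0,0.001,0.0045],0],[[0.02,0,0],0],[[0.02,0,0],0],[[0.015,0,0],0],[[0.014,0,0],0],[[0,0,0],0],[[0,0,0],0],[[0,0,0],0],[[0,0,0],0]], "grip": 0.2}}

```text
t: 4.18
eef_pos: [535.1, -186.5, 179.0]
tool_rot: [0.506, 0.495, 0.505, -0.494]
wrist_force: [0.9, 0.3, 0.0]
grip_width: 51.4
```

```bash
python3 look.py w5
```

```text
4.1833 [ 535.14906824 -186.53587924  179.02169817] [1.    0.022 0.003] [0.85055574 0.2989869  0.03041205] [-0.04792495 -0.01896116  0.02051518] 51.38908960981566
[[273.5, 319.7], [274.2, 244.5], [273.1, 266.8]]
```

View pics/w5.png

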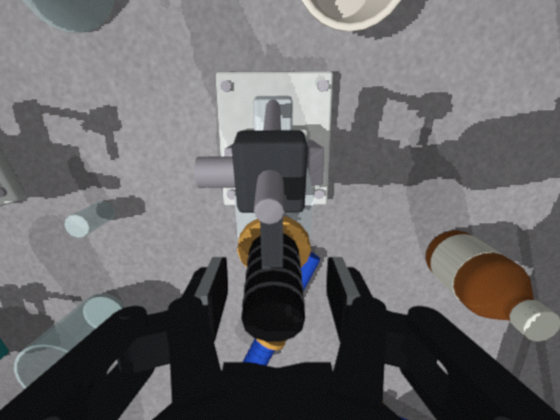

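>>> {"api": "drive_tool", "payload": {"increments": [[[0.0005,0,-0.0013],0],[[0,0,0],0],[[0,0,0],0],[[0,0,0],0],[[0,0,0],0],[[0,0,0],0]], "grip": -0.25}}

```text
t: 4.73
eef_pos: [534.1, -184.4, 176.8]
tool_rot: [0.506, 0.494, 0.506, -0.494]
wrist_force: [1.0, -0.3, -0.9]
grip_width: 31.9
```

```bash
python3 look.py w6; python3 -c "
import cv2
a=cv2.imread('pics/w6.png')[200:400,180:380];cv2.imwrite('pics/z6.png',cv2.resize(a,None,fx=3,fy=3,interpolation=cv2.INTER_CUBIC))"
```

```text
4.7333 [ 534.07651054 -184.3705252   176.81171866] [ 1.     0.023 -0.   ] [ 1.04811738 -0.34507667 -0.86999676] [-0.066088   -0.00237024 -0.0022311 ] 31.918378093374297
[[278.6, 321.2], [278.1, 244.4], [278.7, 267.5]]
```

View pics/z6.png

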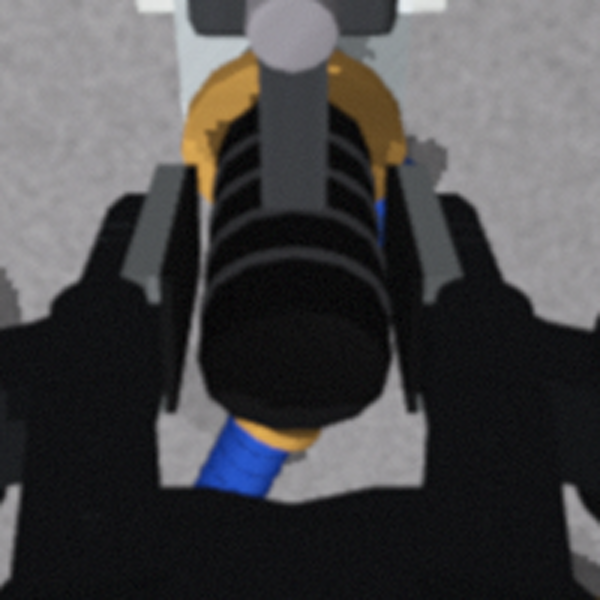

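>>> {"api": "drive_tool", "payload": {"increments": [[[0,0,0],0],[[0,0,0],0],[[0,0,0],0]], "grip": -0.35}}

```text
t: 5.03
eef_pos: [534.1, -184.5, 176.8]
tool_rot: [0.506, 0.494, 0.506, -0.494]
wrist_force: [-0.4, -1.1, -0.2]
grip_width: 27.7
```

>>> {"api": "drive_tool", "payload": {"increments": [[[0,0,0],0],[[0,0,0],0],[[0,0,0],0],[[0,0,0],0]], "grip": -1}}

```text
t: 5.37
eef_pos: [534.1, -184.5, 177.0]
tool_rot: [0.506, 0.494, 0.506, -0.494]
wrist_force: [-1.0, -0.2, 1.6]
grip_width: 26.4
```

```bash
python3 look.py w7
```

```text
5.3667 [ 534.09584328 -184.48770077  176.99403765] [1.    0.023 0.   ] [-0.95346085 -0.15327505  1.56977403] [-0.02430997  0.10462169  0.03657829] 26.384978462874468
[[278.3, 321.0], [277.8, 244.3], [278.4, 267.3]]
```

>>> {"api": "drive_tool", "payload": {"increments": [[[-0.0029,-0.00077,0],0],[[-0.0029,-0.00077,0],0],[[-0.0029,-0.00077,0],0],[[-0.0029,-0.00077,0],0],[[0,0,0],0],[[0,0,0],0]]}}

```text
t: 5.92
eef_pos: [530.9, -184.5, 188.6]
tool_rot: [0.506, 0.494, 0.506, -0.494]
wrist_force: [0.6, -0.3, -1.8]
grip_width: 26.5
```

```bash
python3 look.py w8
```

```text
5.9167 [ 530.85673156 -184.47744683  188.62474288] [ 1.     0.023 -0.   ] [ 0.60355787 -0.31507337 -1.84717036] [-1.16146415e-01 -1.05557158e-01 -3.13388888e-05] 26.498535667879327
[[278.3, 298.3], [277.9, 231.2], [278.4, 246.6]]
```

>>> {"api": "drive_tool", "payload": {"increments": [[[-0.0029,-0.00077,0],0],[[-0.0029,-0.00077,0],0],[[-0.0029,-0.00077,0],0],[[-0.0029,-0.00077,0],0],[[0,0,0],0]]}}

```text
t: 6.38
eef_pos: [527.9, -184.6, 200.9]
tool_rot: [0.506, 0.494, 0.506, -0.494]
wrist_force: [-0.2, 0.0, -2.6]
grip_width: 26.7
```

>>> {"api": "drive_tool", "payload": {"increments": [[[-0.0029,-0.00077,0],0],[[-0.0029,-0.00077,0],0],[[-0.0029,-0.00077,0],0],[[-0.0029,-0.00077,0],0],[[0,0,0],0]]}}

```text
t: 6.8
eef_pos: [524.9, -184.7, 212.5]
tool_rot: [0.506, 0.494, 0.505, -0.494]
wrist_force: [-0.6, -0.3, -2.7]
grip_width: 26.3
```

>>> {"api": "drive_tool", "payload": {"increments": [[[-0.0029,-0.00077,0],0],[[-0.0029,-0.00077,0],0],[[-0.0029,-0.00077,0],0],[[-0.0015,-0.0004,0],0],[[0,0,0],0],[[0,0,0],0]]}}

```text
t: 7.3
eef_pos: [522.1, -184.7, 222.0]
tool_rot: [0.506, 0.494, 0.506, -0.494]
wrist_force: [-0.1, -0.1, -2.9]
grip_width: 26.6
```

```bash
python3 look.py w9
python3 - <<'E'
from h import *
from station import optics
im=optics.grab_frame('side')[:,:,::-1];cv2.imwrite('pics/s9.png',im)
cv2.imwrite('pics/zs9.png',cv2.resize(im[95:195,215:315],(600,600),interpolation=cv2.INTER_CUBIC))
T,B=unit([576.2,-184.7,.024]);c=optics.calibration('side')
print((proj(ap(B,[[28,0,176.3],[0,0,174.8],[0,0,201.8]]),c)-[215,95])*6)
E
```

```text
7.3 [ 522.13406265 -184.71361589  221.97361409] [1.    0.023 0.   ] [-0.08560754 -0.0691644  -2.87312014] [0.00822018 0.02732072 0.03396355] 26.621266201290226
[[278.0, 249.4], [277.7, 201.6], [278.0, 203.4]]
[[262.26581706 269.32273253]
 [316.18153387 291.58687342]
 [329.74632365 247.23617424]]
```

View pics/w9.png

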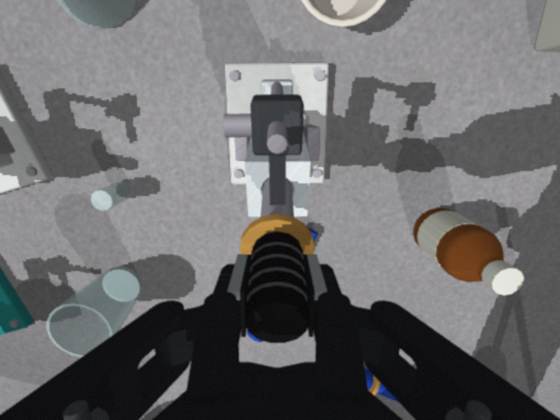

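View pics/zs9.png

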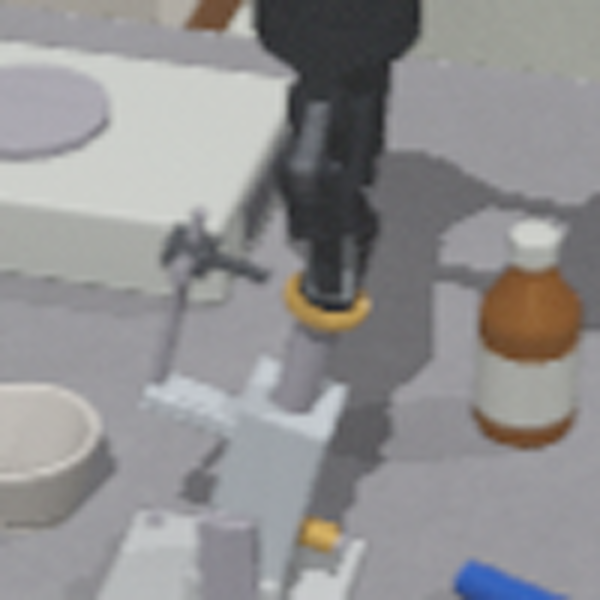

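>>> {"api": "drive_tool", "payload": {"increments": [[[-0.0015,-0.0004,0],0],[[0,0,0],0],[[0,0,0],0],[[0,0,0],0],[[0,0,0],0],[[0,0,0],0]]}}

```text
t: 7.9
eef_pos: [521.7, -184.7, 223.2]
tool_rot: [0.506, 0.494, 0.506, -0.494]
wrist_force: [-0.9, -0.2, -3.0]
grip_width: 27.1
```

```bash
python3 look.py w10
python3 - <<'E'
from h import *
a=cv2.imread('pics/w7.png');b=cv2.imread('pics/w10.png')
for y0,y1,x0,x1 in((215,350,235,320),(275,345,240,315)):
    m=cv2.matchTemplate(b,a[y0:y1,x0:x1],cv2.TM_CCOEFF_NORMED);print(cv2.minMaxLoc(m),(x0,y0))
f=lambda i:cv2.resize(i[190:350,210:345],None,fx=3,fy=3,interpolation=cv2.INTER_CUBIC)
cv2.imwrite('pics/cmp.png',cv2.hconcat([f(a),f(b)])[:600,:800])
E
```

```text
7.9 [ 521.69999697 -184.67694254  223.22644343] [ 1.     0.023 -0.   ] [-0.92114178 -0.2202708  -2.9529091 ] [-0.005725   -0.02735493 -0.0118655 ] 27.092137396788722
[[278.1, 247.7], [277.8, 200.5], [278.1, 201.9]]
(-0.5556433796882629, 0.899544358253479, (324, 141), (235, 215)) (235, 215)
(-0.7803845405578613, 0.9546385407447815, (63, 32), (240, 275)) (240, 275)
```

View pics/cmp.png

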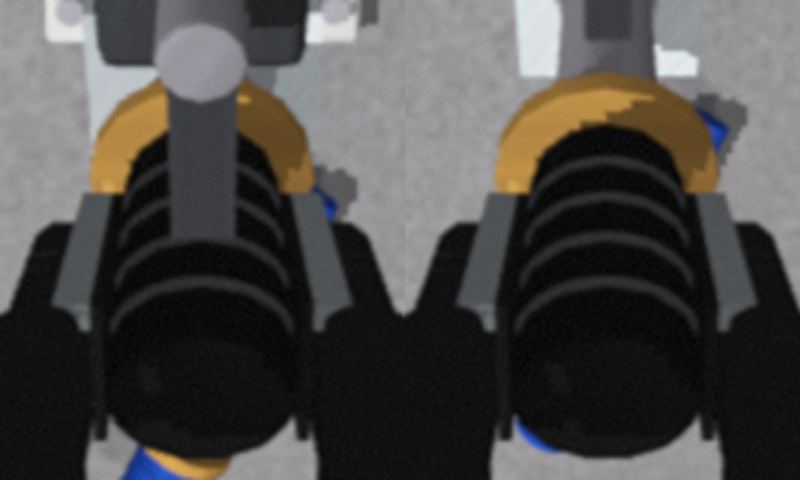

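Run:
```python
from station import robot,ticket
s=robot.observe();print(s['t'],s['wrist_force'],abs(s['qvel']).max(),s['grip_width'])
print(ticket.close_job())
```

```text
7.95 [ 1.18672451 -0.12823437 -2.57277076] 0.001031221158033975 26.681655168012252
the job is handed in; nothing more can be done
None
```

I took the wide plunger, in the unit on the robot's right. I gripped it across the barrel's y, drew it about 48 mm along the bore and handed the job in at t = 7.95 s, still holding it. No verdict was reported.

**Final checks:**
- **Draw distance:** the measured tool travel is about 47.9 mm. The camera fits put the pointer setting at 47.7 to 49.0 mm.
- **Forces and motion:** the wrist force was about 3 N, which is roughly the plunger's weight, so there was no sign of wedging. The arm was at rest.
- **Grip:** the fingers stood about 27 mm apart on the 28 mm grip. Comparing the first and last wrist pictures by eye showed no slip or tilt.

**Disagreements:**
- **Automatic slip check:** my template matching for slip was unusable. It locked onto other parts of the picture, so the slip result rests on the visual comparison.
- **Side camera:** taken just before the last 1.5 mm of draw, it hinted the collar was 1.5 to 3.5 mm low. Blurred edges make that reading uncertain, and I did not take another side picture after that step.

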